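# Find and tag the tired spring rest

### The job

One of the three spring-mounted work rests on the bench has a tired spring. With the fingertips press the three pads one after another, from the left one to the right one (as seen from the robot), to feel which is softest, then push the tag on the softest rest fully down to mark it. Leave the other two tags up, let go of everything, and do not pick up or shift any of the loose things lying around.

Things in the scene. Friction and masses are not known exactly. Their poses are not given: they have to be found in the camera images.
- rest_left: The left one, seen from the robot, of three outwardly identical work rests fixed to the bench: grey base plate 140 x 60 x 10 mm, a round sprung pad at its front (centre at x = -35 mm), a push-down tag in an upright guide at its back (x = +40 mm). Origin: centre of the plate's underside; x runs from pad to tag, z up. Which rest is softest changes each time and cannot be seen.
- pad_left (a point): Centre of the left pad's flat top when free, 60 mm above the bench (the point stays put when the pad goes down). Disc 44 mm across, black rubber face 40 mm. It goes 12 mm straight down and springs back. Force grows evenly with depth from under 1 N to about 4 N fully down on the softest, 9 N or more on the others. Counts as pressed from 3 mm down (at most 4.5 N).
- tag_left_top (a point): Centre of the top face of the left rest's tag: a bare steel thumb tab 18 x 28 x 6 mm (long side across the plate), 73 to 75 mm above the bench when up and 59 mm when fully down; moves with the tag. The guide below it is 20 x 32 mm, its top 52 mm above the bench.
- tag_left (a joint): How far the tag of the left rest is pushed down, m: 0 to 0.002 at the start (up), 0.016 fully down; slides straight down against about 3 N of friction and stays where it is left.
- rest_middle: The middle one, seen from the robot, of three outwardly identical work rests fixed to the bench: grey base plate 140 x 60 x 10 mm, a round sprung pad at its front (centre at x = -35 mm), a push-down tag in an upright guide at its back (x = +40 mm). Origin: centre of the plate's underside; x runs from pad to tag, z up. Which rest is softest changes each time and cannot be seen.
- pad_middle (a point): Centre of the middle pad's flat top when free, 60 mm above the bench (the point stays put when the pad goes down). Disc 44 mm across, black rubber face 40 mm. It goes 12 mm straight down and springs back. Force grows evenly with depth from under 1 N to about 4 N fully down on the softest, 9 N or more on the others. Counts as pressed from 3 mm down (at most 4.5 N).
- tag_middle_top (a point): Centre of the top face of the middle rest's tag: a bare steel thumb tab 18 x 28 x 6 mm (long side across the plate), 73 to 75 mm above the bench when up and 59 mm when fully down; moves with the tag. The guide below it is 20 x 32 mm, its top 52 mm above the bench.
- tag_middle (a joint): How far the tag of the middle rest is pushed down, m: 0 to 0.002 at the start (up), 0.016 fully down; slides straight down against about 3 N of friction and stays where it is left.
- rest_right: The right one, seen from the robot, of three outwardly identical work rests fixed to the bench: grey base plate 140 x 60 x 10 mm, a round sprung pad at its front (centre at x = -35 mm), a push-down tag in an upright guide at its back (x = +40 mm). Origin: centre of the plate's underside; x runs from pad to tag, z up. Which rest is softest changes each time and cannot be seen.
- pad_right (a point): Centre of the right pad's flat top when free, 60 mm above the bench (the point stays put when the pad goes down). Disc 44 mm across, black rubber face 40 mm. It goes 12 mm straight down and springs back. Force grows evenly with depth from under 1 N to about 4 N fully down on the softest, 9 N or more on the others. Counts as pressed from 3 mm down (at most 4.5 N).
- tag_right_top (a point): Centre of the top face of the right rest's tag: a bare steel thumb tab 18 x 28 x 6 mm (long side across the plate), 73 to 75 mm above the bench when up and 59 mm when fully down; moves with the tag. The guide below it is 20 x 32 mm, its top 52 mm above the bench.
- tag_right (a joint): How far the tag of the right rest is pushed down, m: 0 to 0.002 at the start (up), 0.016 fully down; slides straight down against about 3 N of friction and stays where it is left.
- stone: Bystander, loose: lump of brown pumice, 32 x 48 x 23 mm, between the left and the middle rest. Origin at the centre of its underside. Leave it alone.
- driver: Bystander, loose: screwdriver with a blue handle, 16 x 143 x 16 mm, between the middle and the right rest. Origin at the centre of its underside. Leave it alone.
- tweezers: Bystander, loose: cross-locking tweezers, 26 x 150 x 10 mm, behind the rests. Origin at the centre of its underside. Leave it alone.
- disc: Bystander, loose: round green disc, 32 mm across, 10 mm high, behind the rests. Origin at the centre of its underside. Leave it alone.
- pliers: Bystander, loose: flat-nose pliers with red handles, 43 x 129 x 10 mm, behind the rests. Origin at the centre of its underside. Leave it alone.

How it is judged (in metres and radians):
On the way, in this order (a step that is already met when the one before it is completed fails the run):
1. the left pad is pressed down (3 mm or more) (((horizontal distance between cap_p_c0 and pad_left below 0.02 m and distance of cap_p_c0 from where it was at the start of the episode above 0.003 m) or (horizontal distance between cap_q_c0 and pad_left below 0.02 m and distance of cap_q_c0 from where it was at the start of the episode above 0.003 m) or (horizontal distance between cap_r_c0 and pad_left below 0.02 m and distance of cap_r_c0 from where it was at the start of the episode above 0.003 m))), for 0.1 s.
2. the middle pad is pressed down (3 mm or more) (((horizontal distance between cap_p_c0 and pad_middle below 0.02 m and distance of cap_p_c0 from where it was at the start of the episode above 0.003 m) or (horizontal distance between cap_q_c0 and pad_middle below 0.02 m and distance of cap_q_c0 from where it was at the start of the episode above 0.003 m) or (horizontal distance between cap_r_c0 and pad_middle below 0.02 m and distance of cap_r_c0 from where it was at the start of the episode above 0.003 m))), for 0.1 s.
3. the right pad is pressed down (3 mm or more) (((horizontal distance between cap_p_c0 and pad_right below 0.02 m and distance of cap_p_c0 from where it was at the start of the episode above 0.003 m) or (horizontal distance between cap_q_c0 and pad_right below 0.02 m and distance of cap_q_c0 from where it was at the start of the episode above 0.003 m) or (horizontal distance between cap_r_c0 and pad_right below 0.02 m and distance of cap_r_c0 from where it was at the start of the episode above 0.003 m))), for 0.1 s.
4. the tag of the softest rest is pushed fully down (((horizontal distance between cap_q_c0 and pad_left below 0.02 m and value of joint tag_left above 0.0135 m) or (horizontal distance between cap_q_c0 and pad_middle below 0.02 m and value of joint tag_middle above 0.0135 m) or (horizontal distance between cap_q_c0 and pad_right below 0.02 m and value of joint tag_right above 0.0135 m))), for 0.2 s.
At the end, for the whole second after the job is handed in: The tag of the softest rest is at least 13.5 mm down of its 16 mm, the other two tags no more than 5 mm down, all three pads sprung back (within 1.5 mm of their free height) (((horizontal distance between cap_q_c0 and pad_left below 0.02 m and value of joint tag_left above 0.0135 m) or (horizontal distance between cap_q_c0 and pad_middle below 0.02 m and value of joint tag_middle above 0.0135 m) or (horizontal distance between cap_q_c0 and pad_right below 0.02 m and value of joint tag_right above 0.0135 m)) and not ((not (horizontal distance between cap_q_c0 and pad_left below 0.02 m) and value of joint tag_left above 0.005 m) or (not (horizontal distance between cap_q_c0 and pad_middle below 0.02 m) and value of joint tag_middle above 0.005 m) or (not (horizontal distance between cap_q_c0 and pad_right below 0.02 m) and value of joint tag_right above 0.005 m)) and distance of each of cap_p_c0, cap_q_c0, cap_r_c0 from where it was at the start of the episode below 0.0015 m); the robot touches nothing.
It fails at once if the tag of a rest that is not the softest is pushed down (5 mm or more) ((not (horizontal distance between cap_q_c0 and pad_left below 0.02 m) and value of joint tag_left above 0.005 m) or (not (horizontal distance between cap_q_c0 and pad_middle below 0.02 m) and value of joint tag_middle above 0.005 m) or (not (horizontal distance between cap_q_c0 and pad_right below 0.02 m) and value of joint tag_right above 0.005 m)).
It fails at once if a loose bystander is picked up or shifted by more than 25 mm (distance of any of stone, driver, tweezers, disc, pliers from where it was at the start of the episode above 0.025 m).
It also fails if it takes over 51 s, if anything falls off the work surface, if the arm or the gripper's body presses on something with over 40 N, if the wrist force passes 120 N, or if a joint passes its speed limit or range.

### The arm

A 6-joint arm with a two-finger parallel gripper is mounted at the origin on the work surface; the furniture and walls round the work are solid. World frame = base frame: x ahead of the robot, y to its left, z up, the work surface at z = 0. Lengths are in m, angles in degrees, forces in N, time in s.
With the tool pointing down it reaches from about 0.35 to 0.925 m from the base axis. Payload 6.4 kg.
Tool frame: the origin (TCP) lies midway between the tips of the shut fingers; the grasp point (between the pads) lies 19 mm behind it; z points along the fingers, y is the line along which they close (so a half turn about z gives the same grasp; the last joint's range is limited). The gripper opens to 94 mm and grips with 3 to 60 N. Pads are 16 mm wide; open, the fingers measure 119 mm over their backs; the gripper's body (75 mm by 177 mm) begins 78 mm behind the grasp point.
Start: joints at [-79.131, 14.043, 89.255, -0, 76.702, -9.975], TCP at [0.231, -0.607, 0.205] pointing down, gripper open.
Joint ranges: [-179.41, 179.41], [-58.25, 129.5], [7.25, 145.43], [-54.29, 234.29], [11.92, 165.04], [-157.13, 157.13]. Speed limits (degrees/s): [147.25, 147.25, 180, 180, 180, 180].

### API

Orientations are given as [roll, pitch, yaw] about the fixed x, y, z axes, in that order (R = Rz(yaw) Ry(pitch) Rx(roll)).
In Python, from cell import monitor, camera, ctrl gives the robot as it stands. The module is installed in compiled form; this text tells all that it offers.
- The arm moves only by the tool jog_arm, never from a script. Its argument "moves" is a list of rows, each a list of 4 numbers: the shift along the tool's x, y, z in m, then the turn about the tool's z in rad. In form: [[x, y, z, yaw], ...]. A call has 1 to 20 rows; each row shifts and turns the commanded pose from where the row before left it, along the tool's axes as they then stand; what a row does not reach is not made up. A row lasts 1/8 s, in which the tool goes at most 62.5 mm and 10.7 degrees, less where a joint would pass 70% of its speed; a pose out of reach is approached as far as the arm can. A call with a gripper value outside its range is refused whole. "claw" is the opening in per cent of the stroke, from 0 (shut) to 100 (fully open), set as the call begins (left out, the last holds). The fingers move at their own pace and stop on an object; the grip force is fixed at half the most. Time passes only in rows, so rows that do not move let the fingers close. It gives the time, the measured TCP pose, the force, the opening and the grip force at its end, in the units of the state.
- monitor.state(): the state, without advancing time (a new reading comes with each control period).
- camera(name): name is "scene" or "top"; returns a dict with "image" (420x560x3 uint8, red, green, blue), "z_map" (420x560 float32, m along the optical axis (not along the pixel's ray), 0 where there is no reading), "fx", "fy", "cx", "cy" (pixels), "dist" ([k1, k2, p1, p2, k3] as OpenCV has them; the pictures are not rectified), "origin" and "attitude" of the camera in the world. Camera axes: x right, y down, z forward; pixel columns grow to the right and rows downward; lengths in m; the calibration is good to about 2 mm. A picture is of the moment at which its call begins.
- ctrl.job_done(): hands the job in; it is judged then, once.
The state is a dict: "t": time; "q": joint angles; "joint_vel": joint speeds; "joint_efforts": joint torques, N m; "tcp_pos": TCP position; "eef_rot": TCP orientation; "force": force on the tool from outside, world axes, zero at the start; "ft_torque": the same for the moment, N m; "grip_width": finger opening in m; "grip_force": force on a finger pad.
Only numpy, scipy, OpenCV 4.12 (cv2) and the standard library are available. Lean on these libraries where they do the work, as an engineer would, in place of code of your own. Each camera call takes 0.05 s, during which the arm holds its last target. There are 200 camera calls.

## Working session

There is one attempt and no reset: what is moved stays moved. The work goes in short steps, Python scripts to look and compute and a tool call to move; the robot and the scene stay as the last step left them, time stands still between calls to the robot, and variables do not carry over. Pictures are saved under pics/ and viewed, at most 10 in all, crops included, and the job is handed in when it is done.

Besides the shell and the picture viewer there is one more tool, called after "Call:" by a JSON object that holds its "op" and its "data", one argument or row to a line. jog_arm: Moves the arm, as the interface text tells. Its arguments: {"type":"object","properties":{"moves":{"type":"array","items":{"type":"array","items":{"type":"number"}}},"claw":{"type":"number"}},"required":["moves"]}

```bash
mkdir -p pics; cat > h.py <<'E'
import numpy as np,cv2
from cell import monitor,camera,ctrl
def R_of(a):
    a=np.array(a,float)
    if a.shape==(3,3): return a
    r,p,y=np.radians(a); c,s=np.cos,np.sin
    return np.array([[c(y),-s(y),0],[s(y),c(y),0],[0,0,1]])@np.array([[c(p),0,s(p)],[0,1,0],[-s(p),0,c(p)]])@np.array([[1,0,0],[0,c(r),-s(r)],[0,s(r),c(r)]])
def ray(c,u,v):
    K=np.array([[c['fx'],0,c['cx']],[0,c['fy'],c['cy']],[0,0,1]])
    n=cv2.undistortPoints(np.array([[[u,v]]],float),K,np.array(c['dist'],float))[0,0]
    return R_of(c['attitude'])@np.array([n[0],n[1],1])
def at_z(c,u,v,z):
    d=ray(c,u,v); o=np.array(c['origin']); return o+d*(z-o[2])/d[2]
def depth(c,u,v):
    return np.array(c['origin'])+ray(c,u,v)*np.median(c['z_map'][v-1:v+2,u-1:u+2])
E
python3 - <<'E'
from h import *
import pickle
for n in('scene','top'):
    c=camera(n); pickle.dump(c,open(n+'.pkl','wb')); cv2.imwrite(f'pics/{n}.png',c['image'][:,:,::-1]); print(n,c['origin'],c['attitude'],c['fx'])
print(monitor.state())
E
```

```text
scene [ 0.80413422 -0.72881029  0.51445363] [-120.36069816   -1.23629136   17.10132435] 391.2754261928482
top [ 0.49545035 -0.04503871  0.9358958 ] [-173.42364073   -0.86340146  -89.65119498] 439.4575730688561
{'t': 0.1, 'q': array([-7.91311894e+01,  1.40799802e+01,  8.93160449e+01, -3.38556945e-03,
        7.67010940e+01, -9.97575759e+00]), 'joint_vel': array([ 0.05753223, -0.05676841, -0.12704887, -0.05099039, -0.02564805,
       -0.0109465 ]), 'joint_efforts': array([ 9.60670222e-04, -4.16916668e+01, -3.15524089e+01,  6.87478250e-02,
        3.09873722e-02, -4.96293524e-05]), 'tcp_pos': array([ 0.23117529, -0.60693637,  0.20447474]), 'eef_rot': array([-1.79903779e+02, -1.35804129e-02,  2.08453384e+01]), 'force': array([-0.62481636,  0.74434378, -0.94021077]), 'ft_torque': array([-0.0114251 ,  0.05125457,  0.04763999]), 'grip_force': 0.0, 'grip_width': 0.09390892739420834}
```

View pics/scene.png

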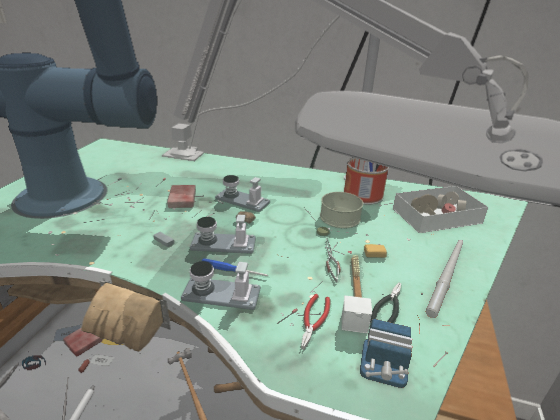

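View pics/top.png

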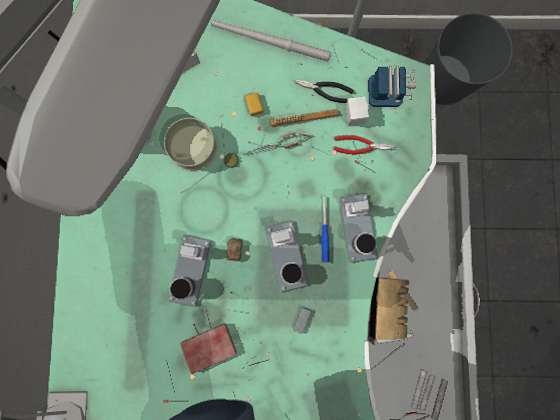

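The scene view shows the three rests in a row, with pads at about (231,186), (206,229) and (202,274). In the top view the pads are near (181,289), (291,273) and (364,243), and the tags near (191,251), (284,236) and (357,210). A big lamp hangs over the upper left. I'll enlarge both views.

```bash
python3 - <<'E'
from h import *
import pickle
t=pickle.load(open('top.pkl','rb'));s=pickle.load(open('scene.pkl','rb'))
a=cv2.resize(t['image'][180:315,160:400,::-1],None,fx=3.3,fy=3.3,interpolation=cv2.INTER_CUBIC);cv2.imwrite('pics/tc.png',a)
b=cv2.resize(s['image'][165:315,170:290,::-1],None,fx=4,fy=4,interpolation=cv2.INTER_CUBIC);cv2.imwrite('pics/sc.png',b)
for n,(u,v) in dict(pl=(181,289),pm=(291,273),pr=(364,243),tl=(191,251),tm=(284,236),tr=(357,210),lamp1=(80,190),lamp2=(170,60),lamp3=(200,20)).items(): print(n,depth(t,u,v).round(4))
for n,(u,v) in dict(pl=(231,181),pm=(206,224),pr=(202,269)).items(): print('s',n,depth(s,u,v).round(4))
E
```

```text
pl [0.4354 0.1386 0.0601]
pm [ 0.4673 -0.0762  0.0597]
pr [ 0.5273 -0.2214  0.0602]
tl [0.5091 0.1188 0.0744]
tm [ 0.5395 -0.0618  0.0723]
tr [ 0.5922 -0.2065  0.07  ]
lamp1 [0.6074 0.2812 0.2024]
lamp2 [0.8384 0.1411 0.198 ]
lamp3 [0.9152 0.0916 0.1934]
s pl [0.4438 0.1256 0.0581]
s pm [ 0.4726 -0.088   0.0593]
s pr [ 0.5313 -0.2295  0.0601]
```

View pics/tc.png

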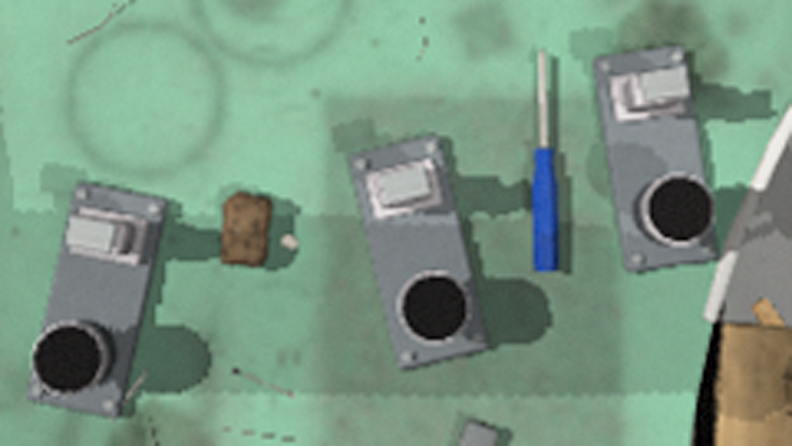

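View pics/sc.png

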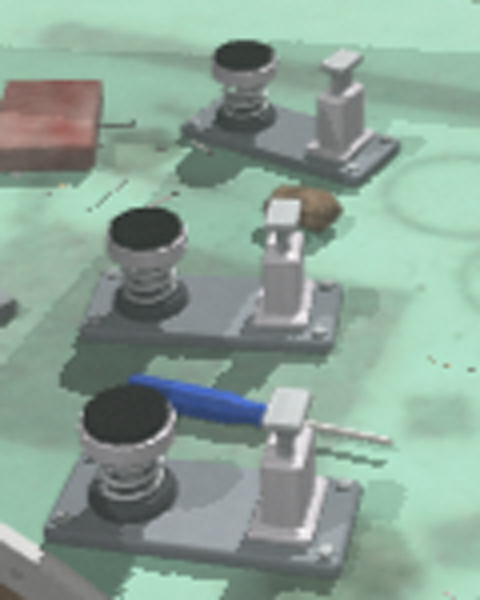

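In the top crop the pads are at (70,357), (435,306), (678,209) and the tags at (92,237), (404,185), (663,87). In the scene crop the pads are at (245,54), (147,228), (127,412) and the tags at (342,61), (283,212), (288,406). Next I'll triangulate from these.

```bash
cat > tri.py <<'E'
from h import *
import pickle
t=pickle.load(open('top.pkl','rb'));s=pickle.load(open('scene.pkl','rb'))
T=dict(pl=(70,357),pm=(435,306),pr=(678,209),tl=(92,237),tm=(404,185),tr=(663,87))
S=dict(pl=(245,54),pm=(147,228),pr=(127,412),tl=(342,61),tm=(283,212),tr=(288,406))
P={}
for k in T:
    a=ray(t,160+T[k][0]/3.3-.35,180+T[k][1]/3.3-.35);b=ray(s,170+S[k][0]/4-.4,165+S[k][1]/4-.4)
    o1,o2=np.array(t['origin']),np.array(s['origin'])
    l=np.linalg.lstsq(np.c_[a,-b],o2-o1,rcond=None)[0]
    p,q=o1+a*l[0],o2+b*l[1]; z=.06 if k[0]=='p' else .074
    P[k]=at_z(t,160+T[k][0]/3.3-.35,180+T[k][1]/3.3-.35,z)
    print(k,'tri',((p+q)/2).round(4),'gap',np.linalg.norm(p-q).round(4),'top@z',P[k].round(4),'scene@z',at_z(s,170+S[k][0]/4-.4,165+S[k][1]/4-.4,z).round(4))
for r in 'lmr':
    d=P['t'+r]-P['p'+r]; print(r,np.hypot(d[0],d[1]),np.degrees(np.arctan2(d[1],d[0])))
# lamp extents: points higher than .12
Z=t['z_map']
for v in range(0,220,30):
    for u in range(60,240,30):
        if Z[v,u]>0:
            p=np.array(t['origin'])+ray(t,u,v)*Z[v,u]
            if p[2]>.12: print(p.round(2),end=' ')
E
python3 tri.py
```

```text
pl tri [0.4378 0.1392 0.0593] gap 0.0003 top@z [0.4377 0.139  0.06  ] scene@z [0.4384 0.138  0.06  ]
pm tri [ 0.4684 -0.0772  0.0581] gap 0.0001 top@z [ 0.4685 -0.0771  0.06  ] scene@z [ 0.4698 -0.08    0.06  ]
pr tri [ 0.5273 -0.2241  0.0582] gap 0.0002 top@z [ 0.5274 -0.2236  0.06  ] scene@z [ 0.5283 -0.2261  0.06  ]
tl tri [0.5092 0.1264 0.0717] gap 0.0021 top@z [0.5082 0.1256 0.074 ] scene@z [0.5116 0.1226 0.074 ]
tm tri [ 0.5401 -0.058   0.0716] gap 0.0002 top@z [ 0.5399 -0.058   0.074 ] scene@z [ 0.5417 -0.0616  0.074 ]
tr tri [ 0.6008 -0.213   0.0719] gap 0.0017 top@z [ 0.5998 -0.2129  0.074 ] scene@z [ 0.6026 -0.215   0.074 ]
l 0.07178051730280958 -10.794193874714335
m 0.07393172049830596 15.036061576805379
r 0.07318182637755534 8.399879211958881
[0.82 0.23 0.4 ] [0.89 0.25 0.28] [0.9  0.21 0.27] [0.92 0.16 0.25] [0.94 0.12 0.22] [0.95 0.07 0.2 ] [0.85 0.25 0.27] [0.86 0.21 0.25] [0.88 0.17 0.23] [0.89 0.12 0.21] [0.8  0.29 0.28] [0.81 0.25 0.26] [0.82 0.21 0.24] [0.83 0.17 0.22] [0.84 0.13 0.19] [0.75 0.29 0.27] [0.76 0.25 0.25] [0.77 0.22 0.22] [0.78 0.17 0.2 ] [0.71 0.3  0.25] [0.72 0.26 0.23] [0.73 0.22 0.21] [0.74 0.18 0.18] [0.67 0.3  0.24] [0.67 0.26 0.22] [0.68 0.22 0.19] [0.62 0.3  0.22] [0.62 0.27 0.2 ] [0.63 0.23 0.16] [0.57 0.31 0.2 ] [0.58 0.27 0.17]
```

The measurements agree: pads near z 0.06, pad-to-tag distance 72–74 mm, reach fine. I'll shut the claw, square the yaw and go above the left pad.

Call:
{"op": "jog_arm", "data": {
  "moves": [
    [0, 0, 0, 0.1213],
    [0, 0, 0, 0.1213],
    [0, 0, 0, 0.1213],
    [0.013, -0.0466, 0, 0],
    [0.013, -0.0466, 0, 0],
    [0.013, -0.0466, 0, 0],
    [0.013, -0.0466, 0, 0],
    [0.013, -0.0466, 0, 0],
    [0.013, -0.0466, 0, 0],
    [0.013, -0.0466, 0, 0],
    [0.013, -0.0466, 0, 0],
    [0.013, -0.0466, 0, 0],
    [0.013, -0.0466, 0, 0],
    [0.013, -0.0466, 0, 0],
    [0.013, -0.0466, 0, 0],
    [0.013, -0.0466, 0, 0],
    [0.013, -0.0466, 0, 0],
    [0.013, -0.0466, 0, 0],
    [0.013, -0.0466, 0, 0]
  ],
  "claw": 0
}}

```text
t: 2.48
tcp_pos: [0.4393, 0.1398, 0.2052]
eef_rot: [180.0, 0.0, 0.0]
force: [0.8, -1.4, 0.2]
grip_width: 0.0002
grip_force: 0.0
```

Call:
{"op": "jog_arm", "data": {
  "moves": [
    [0, 0, 0.045, 0],
    [0, 0, 0.045, 0],
    [0, 0, 0.045, 0],
    [0, 0, 0, 0],
    [0, 0, 0, 0]
  ]
}}

```text
t: 3.1
tcp_pos: [0.4404, 0.1381, 0.0719]
eef_rot: [-180.0, -0.1, -0.0]
force: [0.2, 0.3, 1.0]
grip_width: 0.0006
grip_force: 0.0
```

Call:
{"op": "jog_arm", "data": {
  "moves": [
    [0, 0, 0.008, 0],
    [0, 0, 0.004, 0],
    [0, 0, 0.004, 0],
    [0, 0, 0.003, 0],
    [0, 0, 0, 0],
    [0, 0, 0, 0],
    [0, 0, 0, 0]
  ]
}}

```text
t: 3.98
tcp_pos: [0.4401, 0.1381, 0.0519]
eef_rot: [-180.0, -0.1, -0.0]
force: [2.2, -0.3, 2.9]
grip_width: 0.0004
grip_force: 1.6
```

Call:
{"op": "jog_arm", "data": {
  "moves": [
    [0, 0, 0, 0],
    [0, 0, 0, 0]
  ]
}}

```text
t: 4.22
tcp_pos: [0.4396, 0.1381, 0.0516]
eef_rot: [-180.0, -0.0, -0.0]
force: [2.2, 0.5, 3.2]
grip_width: 0.0003
grip_force: 1.6
```

Call:
{"op": "jog_arm", "data": {
  "moves": [
    [0, 0, -0.03, 0],
    [0, 0, -0.03, 0],
    [0.006, 0.043, 0, 0],
    [0.006, 0.043, 0, 0],
    [0.006, 0.043, 0, 0],
    [0.006, 0.043, 0, 0],
    [0.0055, 0.044, 0, 0],
    [0, 0, 0.02, 0],
    [0, 0, 0.02, 0],
    [0, 0, 0, 0],
    [0, 0, 0, 0]
  ]
}}

```text
t: 5.6
tcp_pos: [0.4685, -0.0776, 0.0715]
eef_rot: [-180.0, 0.1, 0.0]
force: [0.1, 0.6, -0.3]
grip_width: 0.0007
grip_force: 0.0
```

Call:
{"op": "jog_arm", "data": {
  "moves": [
    [0, 0, 0.008, 0],
    [0, 0, 0.004, 0],
    [0, 0, 0.004, 0],
    [0, 0, 0.004, 0],
    [0, 0, 0, 0],
    [0, 0, 0, 0],
    [0, 0, 0, 0]
  ]
}}

```text
t: 6.48
tcp_pos: [0.4689, -0.0778, 0.0519]
eef_rot: [-180.0, 0.0, -0.0]
force: [-3.1, 0.4, 6.0]
grip_width: 0.0004
grip_force: 3.2
```

Call:
{"op": "jog_arm", "data": {
  "moves": [
    [0, 0, 0, 0],
    [0, 0, 0, 0]
  ]
}}

```text
t: 6.72
tcp_pos: [0.4689, -0.0778, 0.0519]
eef_rot: [-180.0, 0.0, -0.0]
force: [-2.2, 1.7, 6.9]
grip_width: 0.0006
grip_force: 3.2
```

Call:
{"op": "jog_arm", "data": {
  "moves": [
    [0, 0, -0.03, 0],
    [0, 0, -0.03, 0],
    [0.0147, 0.0367, 0, 0],
    [0.0147, 0.0367, 0, 0],
    [0.0147, 0.0367, 0, 0],
    [0.0147, 0.0367, 0, 0],
    [0, 0, 0.02, 0],
    [0, 0, 0.02, 0],
    [0, 0, 0, 0],
    [0, 0, 0, 0]
  ]
}}

```text
t: 7.98
tcp_pos: [0.5275, -0.2238, 0.0713]
eef_rot: [-180.0, 0.0, 0.1]
force: [0.1, -0.7, 0.4]
grip_width: 0.0001
grip_force: 0.0
```

Call:
{"op": "jog_arm", "data": {
  "moves": [
    [0, 0, 0.008, 0],
    [0, 0, 0.004, 0],
    [0, 0, 0.004, 0],
    [0, 0, 0.004, 0],
    [0, 0, 0, 0],
    [0, 0, 0, 0],
    [0, 0, 0, 0]
  ]
}}

```text
t: 8.85
tcp_pos: [0.5278, -0.2246, 0.0527]
eef_rot: [-180.0, 0.0, 0.0]
force: [-3.3, 3.0, 9.9]
grip_width: 0.0
grip_force: 4.8
```

Call:
{"op": "jog_arm", "data": {
  "moves": [
    [0, 0, 0, 0],
    [0, 0, 0, 0]
  ]
}}

```text
t: 9.1
tcp_pos: [0.5278, -0.2246, 0.0527]
eef_rot: [-180.0, 0.0, -0.0]
force: [-3.5, 2.8, 9.6]
grip_width: 0.0004
grip_force: 4.8
```

The forces at about 8 mm were 3 N left, 6.5 N middle and 9.7 N right, so the left rest is the softest. I'll go to its tag at about (0.5105, 0.125).

Call:
{"op": "jog_arm", "data": {
  "moves": [
    [0, 0, -0.03, 0],
    [0, 0, -0.03, 0],
    [0, 0, -0.03, 0],
    [-0.0022, -0.0437, 0, 0],
    [-0.0022, -0.0437, 0, 0],
    [-0.0022, -0.0437, 0, 0],
    [-0.0022, -0.0437, 0, 0],
    [-0.0022, -0.0437, 0, 0],
    [-0.0022, -0.0437, 0, 0],
    [-0.0022, -0.0437, 0, 0],
    [-0.0022, -0.0437, 0, 0],
    [0, 0, 0.03, 0],
    [0, 0, 0.025, 0],
    [0, 0, 0, 0.0, 0],
    [0, 0, 0, 0]
  ]
}}

```text
validation failed for argument at $.mo...
```

Call:
{"op": "jog_arm", "data": {
  "moves": [
    [0, 0, -0.03, 0],
    [0, 0, -0.03, 0],
    [0, 0, -0.03, 0],
    [-0.0022, -0.0437, 0, 0],
    [-0.0022, -0.0437, 0, 0],
    [-0.0022, -0.0437, 0, 0],
    [-0.0022, -0.0437, 0, 0],
    [-0.0022, -0.0437, 0, 0],
    [-0.0022, -0.0437, 0, 0],
    [-0.0022, -0.0437, 0, 0],
    [-0.0022, -0.0437, 0, 0],
    [0, 0, 0.03, 0],
    [0, 0, 0.025, 0],
    [0, 0, 0, 0.09],
    [0, 0, 0, 0.09],
    [0, 0, 0, 0]
  ]
}}

```text
t: 11.1
tcp_pos: [0.5101, 0.1249, 0.0862]
eef_rot: [180.0, 0.0, -10.3]
force: [0.6, 0.4, -0.1]
grip_width: 0.0006
grip_force: 0.0
```

```bash
python3 - <<'E'
from h import *
c=camera('scene'); cv2.imwrite('pics/s2.png',cv2.resize(c['image'][120:240,190:310,::-1],None,fx=4.5,fy=4.5,interpolation=cv2.INTER_CUBIC))
print(monitor.state()['tcp_pos'],monitor.state()['eef_rot'])
E
```

```text
[0.51009019 0.12485539 0.08635347] [ 1.79999519e+02 -3.65535868e-03 -1.02342589e+01]
```

View pics/s2.png

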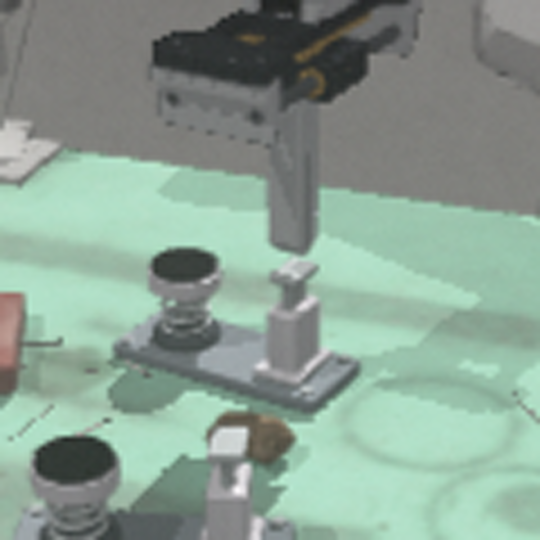

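The shut fingers, tip at (290,248), are directly above the left tag at (293,270). I'll press it.

Call:
{"op": "jog_arm", "data": {
  "moves": [
    [0, 0, 0.008, 0],
    [0, 0, 0.004, 0],
    [0, 0, 0.004, 0],
    [0, 0, 0.004, 0],
    [0, 0, 0.004, 0],
    [0, 0, 0.003, 0],
    [0, 0, 0, 0],
    [0, 0, 0, 0],
    [0, 0, 0, 0]
  ]
}}

```text
t: 12.28
tcp_pos: [0.5101, 0.1249, 0.0593]
eef_rot: [-180.0, -0.0, -10.3]
force: [1.0, 0.2, 0.9]
grip_width: 0.0003
grip_force: 0.0
```

Call:
{"op": "jog_arm", "data": {
  "moves": [
    [0, 0, 0.001, 0],
    [0, 0, 0.001, 0],
    [0, 0, 0, 0]
  ]
}}

```text
t: 12.65
tcp_pos: [0.5105, 0.1249, 0.0591]
eef_rot: [180.0, 0.0, -10.3]
force: [-5.4, -0.7, 11.7]
grip_width: 0.0006
grip_force: 5.9
```

The tag is at its stop: 11.7 N at z 0.0591. I'll retreat and check.

Call:
{"op": "jog_arm", "data": {
  "moves": [
    [0, 0, 0, 0],
    [0, 0, -0.02, 0],
    [0, 0, -0.04, 0],
    [0, 0, -0.04, 0],
    [-0.04, 0, -0.02, 0],
    [-0.04, 0, 0, 0],
    [-0.04, 0, 0, 0],
    [0, 0, 0, 0],
    [0, 0, 0, 0]
  ]
}}

```text
t: 13.78
tcp_pos: [0.3928, 0.1463, 0.1778]
eef_rot: [-180.0, -0.1, -10.3]
force: [1.0, -0.4, -0.4]
grip_width: 0.0008
grip_force: 0.0
```

```bash
python3 - <<'E'
from h import *
c=camera('scene'); cv2.imwrite('pics/s3.png',cv2.resize(c['image'][165:315,170:290,::-1],None,fx=4,fy=4,interpolation=cv2.INTER_CUBIC))
print(monitor.state()['tcp_pos'],monitor.state()['force'])
E
```

```text
[0.39297849 0.14625201 0.1777745 ] [-0.50889381 -0.4085589  -0.14159013]
```

View pics/s3.png

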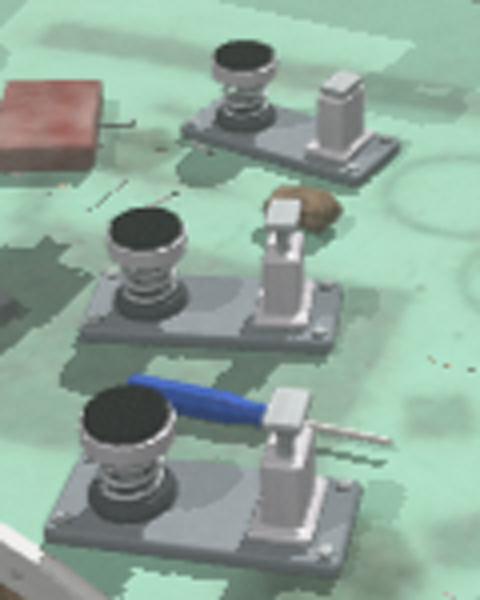

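The left tag at (341,82) is fully down. The other two tags are up, the pads have sprung back, and nothing has shifted.

```bash
python3 -c "
from cell import ctrl; print(ctrl.job_done())"
```

```text
the job is handed in; nothing more can be done
None
```

The left rest was the softest (about 3 N at 8 mm, against 6.5 N middle and 9.7 N right), so I pushed its tag fully down, left the other two tags up, and handed the job in at about 14 s; no verdict was returned.

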